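# Index the analyser's sample turntable to its gate and lock it

## Robot

A 6-joint arm with a two-finger parallel gripper is mounted at the origin on the work surface. World frame = base frame: x ahead of the robot, y to its left, z up, the work surface at z = 0. Lengths are in mm, angles in rad, forces in N, time in s.
With the tool pointing down it reaches from about 275 to 875 mm from the base axis. Payload 12.5 kg.
Tool frame: the origin (TCP) lies midway between the tips of the shut fingers; the grasp point (between the pads) lies 19 mm behind it; z points along the fingers, x is the direction in which the jaws open and shut, and the axes are right-handed (so a half turn about z gives the same grasp; the last joint's range is limited). The gripper opens to 85 mm and grips with 20 to 120 N. Pads are 22 mm wide; open, the fingers measure 114 mm over their backs; the gripper's body (76 mm by 85 mm) begins 54 mm behind the grasp point. The pads swing forward as they close: fully open they stand 13 mm farther back than shut.
Start: joints at [-1.282, 0.351, 1.652, -0, 1.139, -0.085], TCP at [200.853, -511.998, 231.29] pointing down, gripper open.
Joint ranges: [-2.75, 2.75], [-0.79, 2.1], [0.01, 2.65], [-1.57, 4.71], [0.07, 3.14], [-2.87, 2.87]. Speed limits (rad/s): [2.22, 2.22, 2.79, 3.14, 3.14, 3.14].

## Interface

Orientations are given as a unit quaternion [x, y, z, w].
In Python, from station import get_state, grab_frame, hand_in gives the robot as it stands. The module is installed in compiled form; this text tells all that it offers.
- The arm moves only by the tool servo_tool, never from a script. Its argument "targets" is a list of rows, each an object of numbers: "jaw": the closure, from 0 (fully open) to 1 (shut); "tx", "ty", "tz": the shift along the tool's x, y, z in cm; "ax", "ay", "az": the turn, a rotation vector about the tool's x, y, z in degrees. A call has 1 to 20 rows; each row shifts and turns the commanded pose from where the row before left it, along the tool's axes as they then stand; what a row does not reach is not made up. A row lasts 1/10 s, in which the tool goes at most 50 mm and 8.59 degrees, less where a joint would pass 70% of its speed; a pose out of reach is approached as far as the arm can. A call is refused whole if a number of a shift passes 5 or a number of a turn 8.59, either way. A call with a gripper value outside its range is refused whole. The fingers move at their own pace and stop on an object; "squeeze" is the grip in N (left out, the last holds). Time passes only in rows, so rows that do not move let the fingers close. It gives the time, the measured TCP pose, the force and the opening at its end, in the units of the state.
- get_state(): the state, without advancing time (a new reading comes with each control period).
- grab_frame(name): name is "scene" or "top" or "wrist"; returns a dict with "frame" (420x560x3 uint8, red, green, blue), "K" (3x3 intrinsics, pixels), "k1" (the pictures are not rectified: a ray, as slopes to the right and down, at radius r is drawn at 1 + k1 r^2 times it, then the intrinsics apply), "view" (4x4, takes a point from world to camera coordinates); the wrist camera has in their place "mount" (4x4, takes a point from camera to tool coordinates, whose origin is the TCP and whose axes are the tool frame's). Camera axes: x right, y down, z forward; pixel columns grow to the right and rows downward; lengths in mm; the calibration is good to about 2 mm. A picture is of the moment at which its call begins: read the wrist's pose just before it. There is no depth.
- hand_in(): hands the job in, once; it reports no verdict.
The state is a dict: "t": time; "joint_positions": joint angles; "dq": joint speeds; "tau": joint torques, N m; "tool_pos": TCP position; "ee_rot": TCP orientation; "wrist_force": force on the tool from outside, world axes, zero at the start; "torque": the same for the moment, N m; "gripper_width": opening from 0.0 (shut) to 1.0 (fully open).
Only numpy, scipy, OpenCV 4.12 (cv2) and the standard library are available. Lean on these libraries where they do the work, as an engineer would, in place of code of your own. Each camera call takes 0.05 s, during which the arm holds its last target. There are 200 camera calls.

## Task

Bring the tall lidded crucible to the gate of the sample turntable by clicking the black thumb lever round one notch at a time, gently pushing it to its stop and letting it spring right back after each click; do not touch the turntable itself or its crucibles. Then press the lock plunger fully down so that the turntable is locked there, and leave the glass jar beside it standing where it is.

Things in the scene. Friction and masses are not known exactly. Their poses are not given: they have to be found in the camera images.
- sampler: Fixed stand of the sample turntable: white disc 200 mm across, 8 mm thick, with a round housing. Origin on the turntable's vertical axis at table height; x points to the gate, z up. Angles below are about this axis, anticlockwise from above, from this x: gate 0 degrees, lock plunger 90, lever at rest 168. New place and yaw each time; the lever is on the robot's side.
- turntable: Aluminium turntable, 156 mm across, top face 60 mm high, 12 studs round its rim (out to 86 mm from the axis). 12 seats 30 degrees apart, 56 mm from the axis, each between four 9 mm pins. Each lever stroke turns it anticlockwise by one seat (one click); it snaps into its notch as the click passes. Not to be touched. Origin as the stand's.
- tall_crucible: The tall white ceramic crucible with a knobbed lid, 21 mm across, 30 mm tall, loose in a turntable seat, origin at its underside centre. At the start it sits 2, 3, 4 or 5 seats before the gate (at -60, -90, -120 or -150 degrees); three low pans sit in the other three of these seats.
- pan0: A low open white ceramic pan, 20 mm across, 13 mm tall, loose in a turntable seat; origin at its underside. Not to be touched.
- pan1: A second such low pan.
- pan2: A third such low pan.
- gate (a point): Where the tall crucible's axis must come: fixed to the stand, 56 mm from the axis at 0 degrees, 75 mm above the table. The gate is the cream sill between two upright aluminium cheeks (46 mm apart outside, up to 100 mm high, 96 to 142 mm from the axis) just outside the turntable's rim.
- lever: The thumb lever: a flat steel arm under the turntable, ending in an upright black pad outside the rim. Origin as the stand's, x along the arm to the pad.
- lever_angle (a joint): Thumb lever's angle about the turntable's axis, rad: 0 at rest, growing anticlockwise as pushed. Free at first, then stiffer, the click somewhere from 15 to 24 degrees, then a firm stop (rubber-faced, at 20 to 30 degrees); both are set anew each time, so feel for them. About 7 N at the pad passes the click; above 12 N is the stop. A spring brings it back; it must come right back for the next stroke to catch.
- lever_pad (a point): Centre of the lever's upright black pad, 110 mm from the axis, 80 mm above the table. Pad 24 mm wide (radially), 8 mm thick along its travel, from 40 to 104 mm high. Push its flat clockwise face, 4 mm from this point, anticlockwise: almost a straight line, 37 to 59 mm long. The stop post on the other side is 10 mm across, 54 mm high. Space is free outside 90 mm from the axis, above 60 mm.
- lock (a joint): How far the lock plunger is pressed, m: 0 up, 0.014 fully down, where it stays. Its steel foot goes down only between two rim studs, with the turntable resting in a notch. It rubs: about 4 to 5 N moves it; firm at the bottom.
- lock_top (a point): Centre of the top face of the lock plunger's black round knob (26 mm across, 10 mm thick), 84 mm from the axis at 90 degrees, 129 mm above the table when up, 115 mm when down. An aluminium bracket guides it below the knob.
- jar: Loose closed glass jar with a black cap, 32 mm across, 60 mm tall, standing 18 to 25 cm from the turntable's axis on the side to which the lever is pushed. Origin at its underside. Leave it where it stands.
There are look-alikes about, which are no part of the job. Leave any orange look-alike of the tall_crucible alone.

How it is judged (in metres and radians):
On the way, in this order (a step that is already met when the one before it is completed fails the run):
1. the tall crucible stands at the gate, the lever is back at rest and the lock plunger is still up (horizontal distance between tall_crucible and gate below 0.007 m and value of joint lever_angle below 0.06 rad and value of joint lock below 0.005 m), for 0.2 s.
2. the lock plunger is pressed down (value of joint lock above 0.012 m), for 0.1 s.
At the end, for the whole second after the job is handed in: The tall crucible stands upright in its seat within 7 mm of the gate point, the turntable at rest, the lever back at rest (below 0.06 rad) and the lock plunger down by more than 12 mm (horizontal distance between tall_crucible and gate below 0.007 m and angle between tall_crucible's own z axis and vertical below 0.25 rad and z of tall_crucible in the frame of sampler between 0.055 and 0.065 m and value of joint lever_angle below 0.06 rad and value of joint lock above 0.012 m and angular speed of turntable below 0.1 rad/s); the robot touches nothing.
It fails at once if the robot touches the turntable (more than 2 N) (contact force between any of the fingers, the arm and turntable above 2 N).
It fails at once if the robot touches a crucible or pan (more than 2 N) (contact force between any of the fingers, the arm and tall_crucible above 2 N or contact force between any of the fingers, the arm and pan0 above 2 N or contact force between any of the fingers, the arm and pan1 above 2 N or contact force between any of the fingers, the arm and pan2 above 2 N).
It fails at once if the lever is strained against its stop (more than 32 N) (contact force between any of the fingers, the arm and lever above 32 N).
It fails at once if the jar is moved by more than 20 mm or tipped (distance of jar from where it was at the start of the episode above 0.02 m or angle between jar's own z axis and vertical above 0.3 rad).
It also fails if it takes over 51 s, if anything falls off the work surface, if the arm or the gripper's body presses on something with over 40 N, if the wrist force passes 120 N, or if a joint passes its speed limit or range.

## Working session

There is one attempt and no reset: what is moved stays moved. The work goes in short steps, Python scripts to look and compute and a tool call to move; the robot and the scene stay as the last step left them, time stands still between calls to the robot, and variables do not carry over. Pictures are saved under pics/ and viewed, about 8 in all and at most 12, crops included, and the job is handed in when it is done.

Besides the shell and the picture viewer there is one more tool, called after "Request:" as name(argument=value, ...) on one line, values as JSON. servo_tool: Moves the arm, as the interface text tells. Its arguments: {"type":"object","properties":{"targets":{"type":"array"},"squeeze":{"type":"number"}},"required":["targets"]}

```bash
mkdir -p pics
cat > h.py <<'E'
import numpy as np, cv2, pickle
from station import get_state, grab_frame, hand_in
def ray(f,u,v):
    K=f['K'];x=(u-K[0][2])/K[0][0];y=(v-K[1][2])/K[1][1]
    s=np.hypot(x,y);r=s
    for _ in range(30): r=s/(1+f['k1']*r*r)
    k=r/s if s>0 else 1
    V=np.array(f['view']);d=V[:3,:3].T@np.array([x*k,y*k,1]);o=-V[:3,:3].T@V[:3,3]
    return o,d
def onz(f,u,v,z):
    o,d=ray(f,u,v);return o+d*(z-o[2])/d[2]
def proj(f,p):
    V=np.array(f['view']);c=V[:3,:3]@np.array(p,float)+V[:3,3];x,y=c[:2]/c[2];g=1+f['k1']*(x*x+y*y)
    K=f['K'];return K[0][0]*x*g+K[0][2],K[1][1]*y*g+K[1][2]
E
python3 - <<'E'
from h import *
s=get_state();print(s)
for n in('scene','top'):
    f=grab_frame(n);pickle.dump(f,open(n+'.pkl','wb'));cv2.imwrite(f'pics/{n}.png',f['frame'][...,::-1])
    V=np.array(f['view']);print(n,f['K'],f['k1'],-V[:3,:3].T@V[:3,3])
E
```

```text
{'t': 0.0, 'joint_positions': array([-1.28159578e+00,  3.51253116e-01,  1.65243650e+00,  4.48928379e-05,
        1.13912181e+00, -8.45759051e-02]), 'dq': array([-0.00031661,  0.00051699,  0.00104455, -0.00046121, -0.00081166,
        0.00196969]), 'tau': array([-7.65352834e-04, -5.06097472e+01, -2.91408044e+01, -1.68479623e-04,
        4.42703968e-03,  1.73063194e-05]), 'tool_pos': array([ 200.77189978, -511.67816117,  230.74446662]), 'ee_rot': array([ 8.26170598e-01, -5.63419711e-01, -4.59794730e-04, -4.00448333e-04]), 'wrist_force': array([-0.41351583,  0.47783393,  0.48487727]), 'torque': array([ 0.07020837, -0.01829855, -0.01517738]), 'gripper_width': 1.000567327484754}
scene [[431.00606695   0.         283.43355889]
 [  0.         431.00606695 214.65902205]
 [  0.           0.           1.        ]] 0.04226034411327293 [1046.08060623  181.0640776   452.53012578]
top [[392.47943385   0.         280.61089389]
 [  0.         392.47943385 206.18480617]
 [  0.           0.           1.        ]] -0.0005137543126235515 [436.22928111   1.66272947 805.41670793]
```

View pics/top.png

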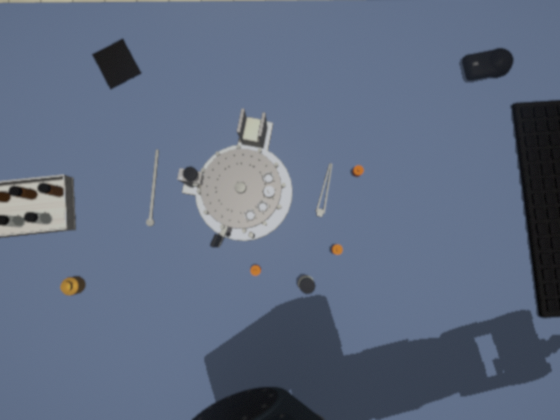

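View pics/scene.png

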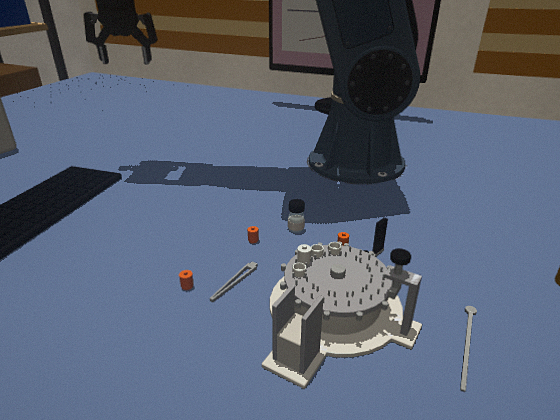

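Run:
```python
from h import *
f=pickle.load(open('top.pkl','rb'));g=pickle.load(open('scene.pkl','rb'))
a=cv2.resize(f['frame'][100:300,165:325],None,fx=3,fy=3,interpolation=cv2.INTER_CUBIC)
b=cv2.resize(g['frame'][190:340,260:430],None,fx=2,fy=2,interpolation=cv2.INTER_CUBIC)
c=np.zeros((600,800,3),np.uint8);c[:600,:480]=a;c[:300,480:800]=b[:,:320];cv2.imwrite('pics/crop.png',c[...,::-1])
hsv=cv2.cvtColor(f['frame'],cv2.COLOR_RGB2HSV)
m=((hsv[...,1]<70)&(hsv[...,2]>90)).astype(np.uint8)
m[:, :150]=0;m[:,:160]=0;m[:100]=0;m[300:]=0;m[:,300:]=0
cv2.imwrite('m.png',m*255)
m2=cv2.morphologyEx(cv2.morphologyEx(m,cv2.MORPH_CLOSE,np.ones((9,9))),cv2.MORPH_OPEN,cv2.getStructuringElement(2,(51,51)))
cs,_=cv2.findContours(m2,0,1);c=max(cs,key=cv2.contourArea);print(cv2.minEnclosingCircle(c),cv2.fitEllipse(c))
# dark blobs
d=(f['frame'].max(2)<45).astype(np.uint8);d[300:]=0
n,l,s,ce=cv2.connectedComponentsWithStats(d)
for i in range(1,n):
    if s[i,4]>25: print(s[i],ce[i])
```

```text
((249.38406372070312, 186.0811767578125), 71.30278015136719) ((245.7861328125, 189.74391174316406), (115.3641357421875, 139.4152069091797), 8.416657447814941)
[  94   40   45   47 1202] [116.15391015  63.38935108]
[ 463   50   49   29 1011] [487.98615232  64.08605341]
[ 512  101   48  199 7013] [541.07115357 189.32097533]
[ 39 184  12   8  77] [ 44.7012987  187.79220779]
[  9 187  14   9  88] [ 15.93181818 191.01136364]
[ 25 214  12   7  72] [ 30.76388889 216.90277778]
[  0 216   9   8  58] [  3.43103448 219.84482759]
```

View pics/crop.png

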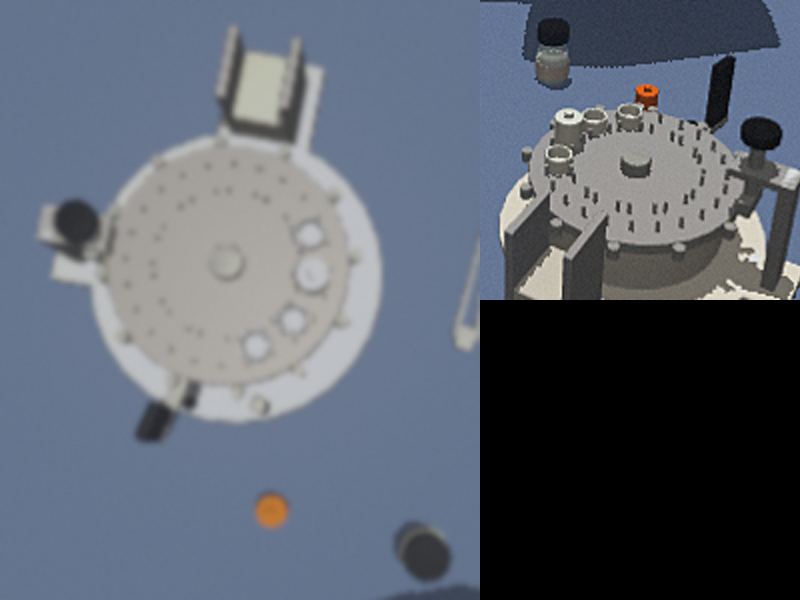

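Run:
```python
from h import *
f=pickle.load(open('top.pkl','rb'))
P=lambda u,v,z:onz(f,165+u/3,100+v/3,z)[:2]
c=[P(228,264,60),P(237,277,8),P(227,262,68)];print(c)
C=np.mean(c,0);ang=lambda p:np.degrees(np.arctan2(p[1]-C[1],p[0]-C[0]))
for n,u,v,z in(('lock',77,221,129),('tall',312,272,90),('pan',310,235,73),('pan',293,320,73),('pan',257,346,73),('sill',257,90,60),('cheekL',236,30,100),('cheekR',297,43,100),('padtop',151,422,104),('jar',425,553,60)):
    p=P(u,v,z);print(n,p.round(1),np.hypot(*(p-C)).round(1),ang(p).round(1))
```

```text
[array([549.59311204,  82.55909065]), array([548.48829747,  81.98172528]), array([549.65937357,  82.33336875])]
lock [564.9 163.4] 82.6 79.1
tall [539.8  27.7] 55.4 -99.8
pan [565.8  29.6] 55.3 -72.5
pan [512.   40.2] 56.2 -131.5
pan [495.8  62.7] 56.9 -159.8
sill [663.8  64.5] 115.9 -8.8
cheekL [689.8  74.3] 140.7 -3.3
cheekR [681.2  36.5] 139.7 -19.1
padtop [448.3 122.9] 108.9 158.1
jar [367.  -41.5] 220.3 -145.8
```

The tall crucible is the knobbed cylinder at top px (269,191), at about -99.8° in the world frame. The three low pans are at (268,178), (263,207) and (251,215), and the orange bodies are decoys. The stand's yaw is about -10.7°, so the tall crucible is at -90° and needs 3 clicks. The crop confirms the lid and knob. Next I move to the clockwise side of the pad.

Request:
servo_tool(targets=[{"jaw": 1, "tx": -3.54, "ty": -3.27}, {"jaw": 1, "tx": -3.54, "ty": -3.27}, {"jaw": 1, "tx": -3.54, "ty": -3.27}, {"jaw": 1, "tx": -3.54, "ty": -3.27}, {"jaw": 1, "tx": -3.54, "ty": -3.27}, {"jaw": 1, "tx": -3.54, "ty": -3.27}, {"jaw": 1, "tx": -3.54, "ty": -3.27}, {"jaw": 1, "tx": -3.54, "ty": -3.27}, {"jaw": 1, "tx": -3.54, "ty": -3.27}, {"jaw": 1, "tx": -3.54, "ty": -3.27}, {"jaw": 1, "tx": -3.54, "ty": -3.27}, {"jaw": 1, "tx": -3.54, "ty": -3.27}, {"jaw": 1, "tx": -3.54, "ty": -3.27}, {"jaw": 1, "tx": -3.54, "ty": -3.27}, {"jaw": 1, "tx": -3.54, "ty": -3.27}, {"jaw": 1, "az": 8}, {"jaw": 1, "az": 8}, {"jaw": 1, "az": 8}, {"jaw": 1, "az": 8}, {"jaw": 1}])

```text
schema error: expected keys jaw, tx, ty, tz, ax, ay, az
```

All keys are needed in every row.

Request:
servo_tool(targets=[{"jaw": 1, "tx": -3.54, "ty": -3.27, "tz": 0, "ax": 0, "ay": 0, "az": 0}, {"jaw": 1, "tx": -3.54, "ty": -3.27, "tz": 0, "ax": 0, "ay": 0, "az": 0}, {"jaw": 1, "tx": -3.54, "ty": -3.27, "tz": 0, "ax": 0, "ay": 0, "az": 0}, {"jaw": 1, "tx": -3.54, "ty": -3.27, "tz": 0, "ax": 0, "ay": 0, "az": 0}, {"jaw": 1, "tx": -3.54, "ty": -3.27, "tz": 0, "ax": 0, "ay": 0, "az": 0}, {"jaw": 1, "tx": -3.54, "ty": -3.27, "tz": 0, "ax": 0, "ay": 0, "az": 0}, {"jaw": 1, "tx": -3.54, "ty": -3.27, "tz": 0, "ax": 0, "ay": 0, "az": 0}, {"jaw": 1, "tx": -3.54, "ty": -3.27, "tz": 0, "ax": 0, "ay": 0, "az": 0}, {"jaw": 1, "tx": -3.54, "ty": -3.27, "tz": 0, "ax": 0, "ay": 0, "az": 0}, {"jaw": 1, "tx": -3.54, "ty": -3.27, "tz": 0, "ax": 0, "ay": 0, "az": 0}, {"jaw": 1, "tx": -3.54, "ty": -3.27, "tz": 0, "ax": 0, "ay": 0, "az": 0}, {"jaw": 1, "tx": -3.54, "ty": -3.27, "tz": 0, "ax": 0, "ay": 0, "az": 0}, {"jaw": 1, "tx": -3.54, "ty": -3.27, "tz": 0, "ax": 0, "ay": 0, "az": 0}, {"jaw": 1, "tx": -3.54, "ty": -3.27, "tz": 0, "ax": 0, "ay": 0, "az": 0}, {"jaw": 1, "tx": -3.54, "ty": -3.27, "tz": 0, "ax": 0, "ay": 0, "az": 0}, {"jaw": 1, "tx": 0, "ty": 0, "tz": 0, "ax": 0, "ay": 0, "az": 8}, {"jaw": 1, "tx": 0, "ty": 0, "tz": 0, "ax": 0, "ay": 0, "az": 8}, {"jaw": 1, "tx": 0, "ty": 0, "tz": 0, "ax": 0, "ay": 0, "az": 8}, {"jaw": 1, "tx": 0, "ty": 0, "tz": 0, "ax": 0, "ay": 0, "az": 8}, {"jaw": 1, "tx": 0, "ty": 0, "tz": 0, "ax": 0, "ay": 0, "az": 0}])

```text
t: 2.1
tool_pos: [463.4, 161.5, 231.0]
ee_rot: [-0.638, 0.77, 0.0, -0.0]
wrist_force: [-1.1, -0.5, -0.7]
gripper_width: 0.003
```

Request:
servo_tool(targets=[{"jaw": 1, "tx": 0, "ty": 0, "tz": 4, "ax": 0, "ay": 0, "az": 0}, {"jaw": 1, "tx": 0, "ty": 0, "tz": 4, "ax": 0, "ay": 0, "az": 0}, {"jaw": 1, "tx": 0, "ty": 0, "tz": 4, "ax": 0, "ay": 0, "az": 0}, {"jaw": 1, "tx": 0, "ty": 0, "tz": 2, "ax": 0, "ay": 0, "az": 0}, {"jaw": 1, "tx": 0, "ty": 0, "tz": 1, "ax": 0, "ay": 0, "az": 0}, {"jaw": 1, "tx": 0, "ty": 0, "tz": 0, "ax": 0, "ay": 0, "az": 0}])

```text
t: 2.7
tool_pos: [463.2, 161.3, 80.6]
ee_rot: [-0.64, 0.769, 0.0, -0.001]
wrist_force: [-0.3, 0.4, 1.7]
gripper_width: -0.0
```

Run:
```python
from h import *
f=grab_frame('scene');g=grab_frame('wrist')
c=np.zeros((450,800,3),np.uint8);c[:450,:400]=cv2.resize(f['frame'][190:340,290:430],(400,450),interpolation=2);c[:300,400:]=cv2.resize(g['frame'],(400,300));cv2.imwrite('pics/pre.png',c[...,::-1])
s=get_state();print(s['tool_pos'],s['wrist_force'])
```

```text
[464.17142049 161.5745606   82.18944457] [ 0.81241752 -0.04835638  0.77288196]
```

View pics/pre.png

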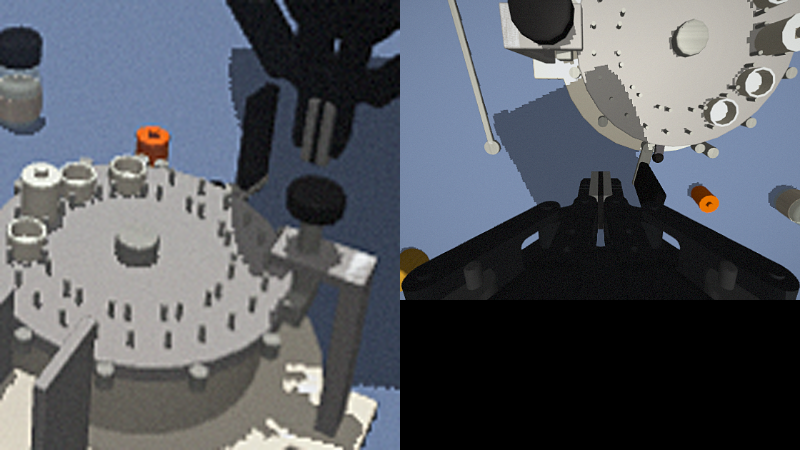

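The fingers stand on the clockwise side of the black pad at about 20 mm clearance. I shift 8 mm outward and then push.

Request:
servo_tool(targets=[{"jaw": 1, "tx": 0.5, "ty": 0.8, "tz": 0, "ax": 0, "ay": 0, "az": 0}, {"jaw": 1, "tx": 0.5, "ty": 0, "tz": 0, "ax": 0, "ay": 0, "az": 0}, {"jaw": 1, "tx": 0.4, "ty": 0, "tz": 0, "ax": 0, "ay": 0, "az": 0}, {"jaw": 1, "tx": 0.4, "ty": 0, "tz": 0, "ax": 0, "ay": 0, "az": 0}, {"jaw": 1, "tx": 0.4, "ty": 0, "tz": 0, "ax": 0, "ay": 0, "az": 0}, {"jaw": 1, "tx": 0.4, "ty": 0, "tz": 0, "ax": 0, "ay": 0, "az": 0}, {"jaw": 1, "tx": 0.4, "ty": 0, "tz": 0, "ax": 0, "ay": 0, "az": 0}, {"jaw": 1, "tx": 0.4, "ty": 0, "tz": 0, "ax": 0, "ay": 0, "az": 0}, {"jaw": 1, "tx": 0.4, "ty": 0, "tz": 0, "ax": 0, "ay": 0, "az": 0}, {"jaw": 1, "tx": 0.4, "ty": 0, "tz": 0, "ax": 0, "ay": 0, "az": 0}])

```text
t: 3.8
tool_pos: [447.5, 121.8, 81.2]
ee_rot: [-0.639, 0.769, 0.001, -0.0]
wrist_force: [-2.9, 6.3, 0.8]
gripper_width: -0.004
```

Request:
servo_tool(targets=[{"jaw": 1, "tx": 0.3, "ty": 0, "tz": 0, "ax": 0, "ay": 0, "az": 0}, {"jaw": 1, "tx": 0.3, "ty": 0, "tz": 0, "ax": 0, "ay": 0, "az": 0}])

```text
t: 4.0
tool_pos: [446.4, 115.7, 81.2]
ee_rot: [-0.639, 0.769, 0.001, -0.0]
wrist_force: [-1.8, 4.4, 1.1]
gripper_width: 0.0
```

Request:
servo_tool(targets=[{"jaw": 1, "tx": 0.3, "ty": 0, "tz": 0, "ax": 0, "ay": 0, "az": 0}])

```text
t: 4.1
tool_pos: [445.9, 112.7, 81.2]
ee_rot: [-0.639, 0.769, 0.0, -0.0]
wrist_force: [-2.7, 3.9, -0.3]
gripper_width: -0.002
```

Request:
servo_tool(targets=[{"jaw": 1, "tx": 0.3, "ty": 0, "tz": 0, "ax": 0, "ay": 0, "az": 0}])

```text
t: 4.2
tool_pos: [445.5, 109.6, 81.2]
ee_rot: [-0.639, 0.769, 0.0, -0.0]
wrist_force: [-1.4, 2.8, -0.1]
gripper_width: -0.002
```

Request:
servo_tool(targets=[{"jaw": 1, "tx": 0.3, "ty": 0, "tz": 0, "ax": 0, "ay": 0, "az": 0}])

```text
t: 4.3
tool_pos: [445.2, 106.6, 81.2]
ee_rot: [-0.639, 0.769, -0.0, -0.0]
wrist_force: [-0.7, 3.0, -0.7]
gripper_width: -0.001
```

Request:
servo_tool(targets=[{"jaw": 1, "tx": 0.2, "ty": 0, "tz": 0, "ax": 0, "ay": 0, "az": 0}])

```text
t: 4.4
tool_pos: [445.0, 104.6, 81.3]
ee_rot: [-0.639, 0.769, -0.0, 0.0]
wrist_force: [-0.1, 1.1, -1.1]
gripper_width: 0.004
```

Request:
servo_tool(targets=[{"jaw": 1, "tx": 0.2, "ty": 0, "tz": 0, "ax": 0, "ay": 0, "az": 0}])

```text
t: 4.5
tool_pos: [444.9, 102.9, 81.4]
ee_rot: [-0.639, 0.769, -0.0, 0.0]
wrist_force: [2.1, 7.2, -2.7]
gripper_width: 0.001
```

Request:
servo_tool(targets=[{"jaw": 1, "tx": 0.2, "ty": 0, "tz": 0, "ax": 0, "ay": 0, "az": 0}])

```text
t: 4.6
tool_pos: [444.8, 101.4, 81.4]
ee_rot: [-0.639, 0.769, -0.0, 0.001]
wrist_force: [4.2, 13.3, -5.3]
gripper_width: 0.002
```

Request:
servo_tool(targets=[{"jaw": 1, "tx": 0.2, "ty": 0, "tz": 0, "ax": 0, "ay": 0, "az": 0}])

```text
t: 4.7
tool_pos: [444.8, 100.0, 81.4]
ee_rot: [-0.639, 0.77, -0.0, 0.002]
wrist_force: [4.7, 18.8, -8.3]
gripper_width: 0.001
```

Stop felt at y≈101 (about 19 N). I let the lever back fully and check.

Request:
servo_tool(targets=[{"jaw": 1, "tx": -0.6, "ty": 0, "tz": 0, "ax": 0, "ay": 0, "az": 0}, {"jaw": 1, "tx": -0.6, "ty": 0, "tz": 0, "ax": 0, "ay": 0, "az": 0}, {"jaw": 1, "tx": -0.6, "ty": 0, "tz": 0, "ax": 0, "ay": 0, "az": 0}, {"jaw": 1, "tx": -0.6, "ty": 0, "tz": 0, "ax": 0, "ay": 0, "az": 0}, {"jaw": 1, "tx": -0.7, "ty": 0, "tz": 0, "ax": 0, "ay": 0, "az": 0}, {"jaw": 1, "tx": -0.7, "ty": 0, "tz": 0, "ax": 0, "ay": 0, "az": 0}, {"jaw": 1, "tx": -0.7, "ty": 0, "tz": 0, "ax": 0, "ay": 0, "az": 0}, {"jaw": 1, "tx": -0.7, "ty": 0, "tz": 0, "ax": 0, "ay": 0, "az": 0}, {"jaw": 1, "tx": -0.7, "ty": 0, "tz": 0, "ax": 0, "ay": 0, "az": 0}, {"jaw": 1, "tx": 0, "ty": 0, "tz": 0, "ax": 0, "ay": 0, "az": 0}, {"jaw": 1, "tx": 0, "ty": 0, "tz": 0, "ax": 0, "ay": 0, "az": 0}])

```text
t: 5.8
tool_pos: [454.4, 157.0, 81.2]
ee_rot: [-0.639, 0.769, 0.0, -0.0]
wrist_force: [-0.5, 0.9, -0.0]
gripper_width: -0.001
```

Run:
```python
from h import *
f=grab_frame('scene');g=grab_frame('wrist')
c=np.zeros((450,800,3),np.uint8);c[:450,:400]=cv2.resize(f['frame'][190:340,270:410],(400,450),interpolation=2);c[:300,400:]=cv2.resize(g['frame'],(400,300));cv2.imwrite('pics/c1.png',c[...,::-1])
s=get_state();print(s['tool_pos'],s['wrist_force'])
```

```text
[454.46115203 156.80769477  81.22432779] [-0.17936243  0.68375821  0.62840634]
```

View pics/c1.png

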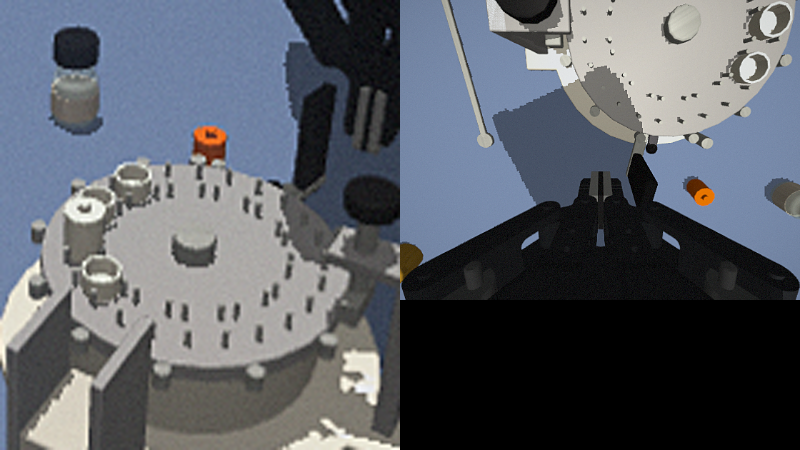

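One seat advanced: the tall crucible is now at -60°, one pan ahead of it, and the lever is back at rest. Second stroke.

Request:
servo_tool(targets=[{"jaw": 1, "tx": 0.5, "ty": 0, "tz": 0, "ax": 0, "ay": 0, "az": 0}, {"jaw": 1, "tx": 0.5, "ty": 0, "tz": 0, "ax": 0, "ay": 0, "az": 0}, {"jaw": 1, "tx": 0.35, "ty": 0, "tz": 0, "ax": 0, "ay": 0, "az": 0}, {"jaw": 1, "tx": 0.35, "ty": 0, "tz": 0, "ax": 0, "ay": 0, "az": 0}, {"jaw": 1, "tx": 0.35, "ty": 0, "tz": 0, "ax": 0, "ay": 0, "az": 0}, {"jaw": 1, "tx": 0.35, "ty": 0, "tz": 0, "ax": 0, "ay": 0, "az": 0}, {"jaw": 1, "tx": 0.35, "ty": 0, "tz": 0, "ax": 0, "ay": 0, "az": 0}, {"jaw": 1, "tx": 0.35, "ty": 0, "tz": 0, "ax": 0, "ay": 0, "az": 0}, {"jaw": 1, "tx": 0.35, "ty": 0, "tz": 0, "ax": 0, "ay": 0, "az": 0}, {"jaw": 1, "tx": 0.35, "ty": 0, "tz": 0, "ax": 0, "ay": 0, "az": 0}, {"jaw": 1, "tx": 0.35, "ty": 0, "tz": 0, "ax": 0, "ay": 0, "az": 0}, {"jaw": 1, "tx": 0.35, "ty": 0, "tz": 0, "ax": 0, "ay": 0, "az": 0}, {"jaw": 1, "tx": 0.35, "ty": 0, "tz": 0, "ax": 0, "ay": 0, "az": 0}, {"jaw": 1, "tx": 0.35, "ty": 0, "tz": 0, "ax": 0, "ay": 0, "az": 0}, {"jaw": 1, "tx": 0.25, "ty": 0, "tz": 0, "ax": 0, "ay": 0, "az": 0}, {"jaw": 1, "tx": 0.2, "ty": 0, "tz": 0, "ax": 0, "ay": 0, "az": 0}])

```text
t: 7.5
tool_pos: [444.8, 101.7, 81.4]
ee_rot: [-0.639, 0.77, -0.0, 0.001]
wrist_force: [2.3, 11.9, -4.2]
gripper_width: -0.003
```

Request:
servo_tool(targets=[{"jaw": 1, "tx": 0.1, "ty": 0, "tz": 0, "ax": 0, "ay": 0, "az": 0}])

```text
t: 7.6
tool_pos: [444.8, 101.1, 81.4]
ee_rot: [-0.639, 0.77, 0.0, 0.001]
wrist_force: [2.4, 14.4, -6.0]
gripper_width: 0.004
```

Back 5.75 cm.

Request:
servo_tool(targets=[{"jaw": 1, "tx": -0.6, "ty": 0, "tz": 0, "ax": 0, "ay": 0, "az": 0}, {"jaw": 1, "tx": -0.6, "ty": 0, "tz": 0, "ax": 0, "ay": 0, "az": 0}, {"jaw": 1, "tx": -0.6, "ty": 0, "tz": 0, "ax": 0, "ay": 0, "az": 0}, {"jaw": 1, "tx": -0.6, "ty": 0, "tz": 0, "ax": 0, "ay": 0, "az": 0}, {"jaw": 1, "tx": -0.7, "ty": 0, "tz": 0, "ax": 0, "ay": 0, "az": 0}, {"jaw": 1, "tx": -0.7, "ty": 0, "tz": 0, "ax": 0, "ay": 0, "az": 0}, {"jaw": 1, "tx": -0.7, "ty": 0, "tz": 0, "ax": 0, "ay": 0, "az": 0}, {"jaw": 1, "tx": -0.7, "ty": 0, "tz": 0, "ax": 0, "ay": 0, "az": 0}, {"jaw": 1, "tx": -0.55, "ty": 0, "tz": 0, "ax": 0, "ay": 0, "az": 0}, {"jaw": 1, "tx": 0, "ty": 0, "tz": 0, "ax": 0, "ay": 0, "az": 0}, {"jaw": 1, "tx": 0, "ty": 0, "tz": 0, "ax": 0, "ay": 0, "az": 0}])

```text
t: 8.7
tool_pos: [454.4, 157.0, 81.2]
ee_rot: [-0.639, 0.769, 0.0, -0.0]
wrist_force: [0.3, -0.6, -0.1]
gripper_width: -0.001
```

Run:
```python
from h import *
f=grab_frame('scene');g=grab_frame('wrist')
c=np.zeros((450,800,3),np.uint8);c[:450,:400]=cv2.resize(f['frame'][190:340,270:410],(400,450),interpolation=2);c[:300,400:]=cv2.resize(g['frame'],(400,300));cv2.imwrite('pics/c2.png',c[...,::-1])
s=get_state();print(s['tool_pos'],s['wrist_force'])
```

```text
[454.48685856 156.80362903  81.2376123 ] [ 0.09823078 -0.17017498 -0.69178306]
```

View pics/c2.png

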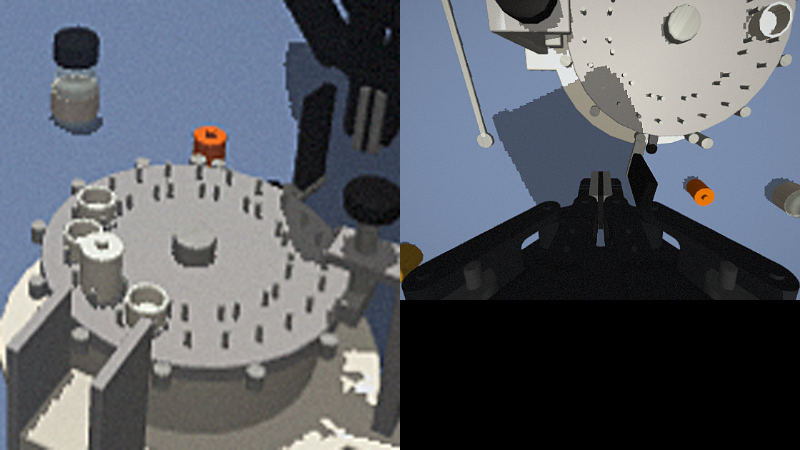

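Run:
```python
from h import *
g=pickle.load(open('scene.pkl','rb'))
for a in(0,-30,-60):
    t=np.radians(a-10.7);u,v=proj(g,[549.2+56*np.cos(t),82.3+56*np.sin(t),75]);print(a,(u-270)*400/140,(v-190)*3)
```

```text
0 139.45143844468916 290.3822390494603
-30 94.91096580844717 260.79577957144136
-60 78.76462593941207 223.86661896482235
```

Request:
servo_tool(targets=[{"jaw": 1, "tx": 0.0, "ty": 0, "tz": 0, "ax": 0, "ay": 0, "az": 0}])

```text
t: 8.9
tool_pos: [454.6, 156.8, 81.3]
ee_rot: [-0.639, 0.769, 0.0, -0.0]
wrist_force: [-0.3, 0.0, -0.0]
gripper_width: -0.002
```

The projection agrees: the pan is at the gate and the tall crucible at -30°, so one more stroke is needed.

Request:
servo_tool(targets=[{"jaw": 1, "tx": 0.5, "ty": 0, "tz": 0, "ax": 0, "ay": 0, "az": 0}, {"jaw": 1, "tx": 0.5, "ty": 0, "tz": 0, "ax": 0, "ay": 0, "az": 0}, {"jaw": 1, "tx": 0.35, "ty": 0, "tz": 0, "ax": 0, "ay": 0, "az": 0}, {"jaw": 1, "tx": 0.35, "ty": 0, "tz": 0, "ax": 0, "ay": 0, "az": 0}, {"jaw": 1, "tx": 0.35, "ty": 0, "tz": 0, "ax": 0, "ay": 0, "az": 0}, {"jaw": 1, "tx": 0.35, "ty": 0, "tz": 0, "ax": 0, "ay": 0, "az": 0}, {"jaw": 1, "tx": 0.35, "ty": 0, "tz": 0, "ax": 0, "ay": 0, "az": 0}, {"jaw": 1, "tx": 0.35, "ty": 0, "tz": 0, "ax": 0, "ay": 0, "az": 0}, {"jaw": 1, "tx": 0.35, "ty": 0, "tz": 0, "ax": 0, "ay": 0, "az": 0}, {"jaw": 1, "tx": 0.35, "ty": 0, "tz": 0, "ax": 0, "ay": 0, "az": 0}, {"jaw": 1, "tx": 0.35, "ty": 0, "tz": 0, "ax": 0, "ay": 0, "az": 0}, {"jaw": 1, "tx": 0.35, "ty": 0, "tz": 0, "ax": 0, "ay": 0, "az": 0}, {"jaw": 1, "tx": 0.35, "ty": 0, "tz": 0, "ax": 0, "ay": 0, "az": 0}, {"jaw": 1, "tx": 0.35, "ty": 0, "tz": 0, "ax": 0, "ay": 0, "az": 0}, {"jaw": 1, "tx": 0.25, "ty": 0, "tz": 0, "ax": 0, "ay": 0, "az": 0}, {"jaw": 1, "tx": 0.2, "ty": 0, "tz": 0, "ax": 0, "ay": 0, "az": 0}])

```text
t: 10.5
tool_pos: [444.8, 101.7, 81.4]
ee_rot: [-0.639, 0.769, -0.0, 0.001]
wrist_force: [1.6, 12.2, -3.8]
gripper_width: -0.003
```

Request:
servo_tool(targets=[{"jaw": 1, "tx": 0.1, "ty": 0, "tz": 0, "ax": 0, "ay": 0, "az": 0}])

```text
t: 10.6
tool_pos: [444.7, 101.1, 81.4]
ee_rot: [-0.639, 0.77, 0.0, 0.001]
wrist_force: [2.8, 15.0, -5.6]
gripper_width: 0.0
```

Request:
servo_tool(targets=[{"jaw": 1, "tx": -0.6, "ty": 0, "tz": 0, "ax": 0, "ay": 0, "az": 0}, {"jaw": 1, "tx": -0.6, "ty": 0, "tz": 0, "ax": 0, "ay": 0, "az": 0}, {"jaw": 1, "tx": -0.6, "ty": 0, "tz": 0, "ax": 0, "ay": 0, "az": 0}, {"jaw": 1, "tx": -0.6, "ty": 0, "tz": 0, "ax": 0, "ay": 0, "az": 0}, {"jaw": 1, "tx": -0.7, "ty": 0, "tz": 0, "ax": 0, "ay": 0, "az": 0}, {"jaw": 1, "tx": -0.7, "ty": 0, "tz": 0, "ax": 0, "ay": 0, "az": 0}, {"jaw": 1, "tx": -0.7, "ty": 0, "tz": 0, "ax": 0, "ay": 0, "az": 0}, {"jaw": 1, "tx": -0.7, "ty": 0, "tz": 0, "ax": 0, "ay": 0, "az": 0}, {"jaw": 1, "tx": -0.55, "ty": 0, "tz": 0, "ax": 0, "ay": 0, "az": 0}, {"jaw": 1, "tx": -0.5, "ty": 0, "tz": 0, "ax": 0, "ay": 0, "az": 0}, {"jaw": 1, "tx": 0, "ty": 0, "tz": 0, "ax": 0, "ay": 0, "az": 0}, {"jaw": 1, "tx": 0, "ty": 0, "tz": 0, "ax": 0, "ay": 0, "az": 0}])

```text
t: 11.8
tool_pos: [455.4, 161.9, 81.2]
ee_rot: [-0.639, 0.769, 0.0, -0.0]
wrist_force: [0.2, -0.1, 0.2]
gripper_width: 0.002
```

Run:
```python
from h import *
f=grab_frame('scene');g=grab_frame('wrist')
c=np.zeros((450,800,3),np.uint8);c[:450,:400]=cv2.resize(f['frame'][190:340,270:410],(400,450),interpolation=2);c[:300,400:]=cv2.resize(g['frame'],(400,300));cv2.imwrite('pics/c3.png',c[...,::-1])
s=get_state();print(s['tool_pos'],s['wrist_force'])
```

```text
[455.45939217 161.73951206  81.27599916] [-0.00639205 -0.02967103  0.49025815]
```

View pics/c3.png

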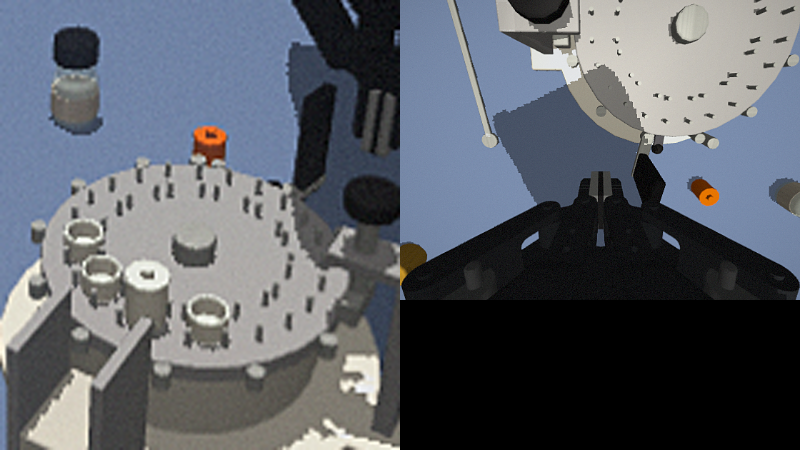

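The tall crucible is at the gate (crop 147,285) and the lever is at rest. I now move over the lock knob at (564.8, 164).

Request:
servo_tool(targets=[{"jaw": 1, "tx": 0, "ty": 0, "tz": -4.5, "ax": 0, "ay": 0, "az": 0}, {"jaw": 1, "tx": 0, "ty": 0, "tz": -4.5, "ax": 0, "ay": 0, "az": 0}, {"jaw": 1, "tx": 0, "ty": 0, "tz": 0, "ax": 0, "ay": 0, "az": 0}, {"jaw": 1, "tx": -0.75, "ty": -3.57, "tz": 0, "ax": 0, "ay": 0, "az": 0}, {"jaw": 1, "tx": -0.75, "ty": -3.57, "tz": 0, "ax": 0, "ay": 0, "az": 0}, {"jaw": 1, "tx": -0.75, "ty": -3.57, "tz": 0, "ax": 0, "ay": 0, "az": 0}, {"jaw": 1, "tx": 0, "ty": 0, "tz": 0, "ax": 0, "ay": 0, "az": 0}, {"jaw": 1, "tx": 0, "ty": 0, "tz": 2, "ax": 0, "ay": 0, "az": 0}, {"jaw": 1, "tx": 0, "ty": 0, "tz": 1, "ax": 0, "ay": 0, "az": 0}, {"jaw": 1, "tx": 0, "ty": 0, "tz": 0, "ax": 0, "ay": 0, "az": 0}])

```text
t: 12.9
tool_pos: [563.6, 164.1, 139.6]
ee_rot: [-0.639, 0.769, 0.001, -0.002]
wrist_force: [-0.2, 0.2, -0.3]
gripper_width: -0.003
```

Run:
```python
from h import *
f=grab_frame('scene');g=grab_frame('wrist')
c=np.zeros((450,800,3),np.uint8);c[:450,:400]=cv2.resize(f['frame'][190:340,320:460],(400,450),interpolation=2);c[:300,400:]=cv2.resize(g['frame'],(400,300));cv2.imwrite('pics/l1.png',c[...,::-1])
s=get_state();print(s['tool_pos'],s['wrist_force'])
```

```text
[564.74038148 164.35165999 141.49445554] [0.03220943 0.31934869 0.34559155]
```

View pics/l1.png

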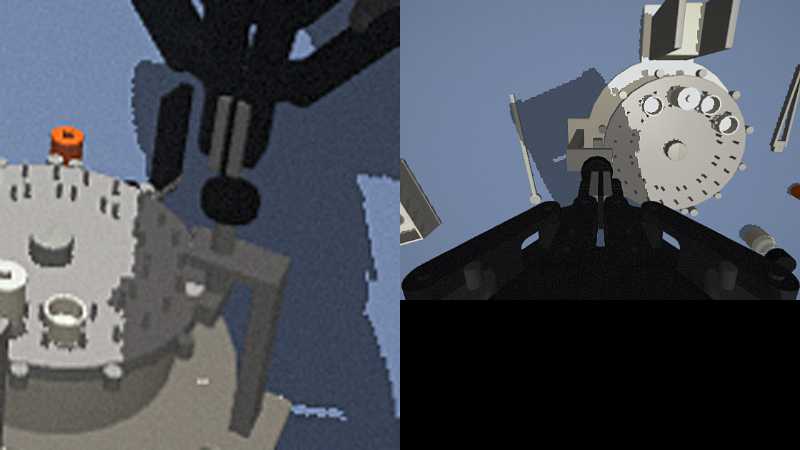

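The fingers are centred above the knob. I press down.

Request:
servo_tool(targets=[{"jaw": 1, "tx": 0, "ty": 0, "tz": 0.8, "ax": 0, "ay": 0, "az": 0}, {"jaw": 1, "tx": 0, "ty": 0, "tz": 0.3, "ax": 0, "ay": 0, "az": 0}, {"jaw": 1, "tx": 0, "ty": 0, "tz": 0.3, "ax": 0, "ay": 0, "az": 0}, {"jaw": 1, "tx": 0, "ty": 0, "tz": 0.3, "ax": 0, "ay": 0, "az": 0}])

```text
t: 13.4
tool_pos: [564.9, 164.4, 124.4]
ee_rot: [-0.639, 0.769, 0.0, 0.0]
wrist_force: [-1.9, -0.7, 4.8]
gripper_width: -0.003
```

Request:
servo_tool(targets=[{"jaw": 1, "tx": 0, "ty": 0, "tz": 0.3, "ax": 0, "ay": 0, "az": 0}, {"jaw": 1, "tx": 0, "ty": 0, "tz": 0.3, "ax": 0, "ay": 0, "az": 0}])

```text
t: 13.6
tool_pos: [564.9, 164.4, 118.2]
ee_rot: [-0.639, 0.769, 0.0, -0.0]
wrist_force: [-2.9, -0.8, 3.6]
gripper_width: 0.0
```

Request:
servo_tool(targets=[{"jaw": 1, "tx": 0, "ty": 0, "tz": 0.2, "ax": 0, "ay": 0, "az": 0}, {"jaw": 1, "tx": 0, "ty": 0, "tz": 0, "ax": 0, "ay": 0, "az": 0}])

```text
t: 13.8
tool_pos: [564.9, 164.3, 115.9]
ee_rot: [-0.639, 0.769, 0.0, -0.0]
wrist_force: [0.2, -0.6, 0.4]
gripper_width: 0.002
```

Request:
servo_tool(targets=[{"jaw": 1, "tx": 0, "ty": 0, "tz": 0.2, "ax": 0, "ay": 0, "az": 0}, {"jaw": 1, "tx": 0, "ty": 0, "tz": 0, "ax": 0, "ay": 0, "az": 0}])

```text
t: 14.0
tool_pos: [565.2, 164.4, 114.9]
ee_rot: [-0.639, 0.769, -0.0, 0.0]
wrist_force: [-2.9, -0.8, 8.5]
gripper_width: -0.004
```

Request:
servo_tool(targets=[{"jaw": 1, "tx": 0, "ty": 0, "tz": 0.1, "ax": 0, "ay": 0, "az": 0}, {"jaw": 1, "tx": 0, "ty": 0, "tz": 0, "ax": 0, "ay": 0, "az": 0}])

```text
t: 14.2
tool_pos: [565.4, 164.6, 114.7]
ee_rot: [-0.639, 0.769, -0.0, 0.001]
wrist_force: [-6.1, -1.0, 15.6]
gripper_width: -0.001
```

Firm at the bottom (16 N at z≈115). I lift clear and check.

Request:
servo_tool(targets=[{"jaw": 1, "tx": 0, "ty": 0, "tz": 0, "ax": 0, "ay": 0, "az": 0}, {"jaw": 1, "tx": 0, "ty": 0, "tz": -1, "ax": 0, "ay": 0, "az": 0}, {"jaw": 1, "tx": 0, "ty": 0, "tz": -4, "ax": 0, "ay": 0, "az": 0}, {"jaw": 1, "tx": 0, "ty": 0, "tz": -4, "ax": 0, "ay": 0, "az": 0}, {"jaw": 1, "tx": -4, "ty": 0, "tz": 0, "ax": 0, "ay": 0, "az": 0}, {"jaw": 1, "tx": -4, "ty": 0, "tz": 0, "ax": 0, "ay": 0, "az": 0}, {"jaw": 1, "tx": -4, "ty": 0, "tz": 0, "ax": 0, "ay": 0, "az": 0}, {"jaw": 1, "tx": 0, "ty": 0, "tz": 0, "ax": 0, "ay": 0, "az": 0}, {"jaw": 1, "tx": 0, "ty": 0, "tz": 0, "ax": 0, "ay": 0, "az": 0}])

```text
t: 15.1
tool_pos: [586.8, 282.8, 202.9]
ee_rot: [-0.639, 0.769, -0.0, -0.0]
wrist_force: [-1.2, -0.5, 0.3]
gripper_width: -0.0
```

Run:
```python
from h import *
f=grab_frame('scene');t=grab_frame('top')
c=np.zeros((600,800,3),np.uint8);c[:450,:400]=cv2.resize(f['frame'][190:340,280:420],(400,450),interpolation=2);c[:600,400:]=cv2.resize(t['frame'],None,fx=3,fy=3,interpolation=2)[300:900,520:920];cv2.imwrite('pics/end.png',c[...,::-1])
for z in(129,115):
    u,v=proj(f,[564.8,164,z]);print(z,(u-280)*400/140,(v-190)*3)
s=get_state();print(s['t'],s['tool_pos'],s['wrist_force'])
```

```text
129 337.17581407867783 186.75563506208573
115 332.8899899323728 213.03951808723303
15.2 [586.94565447 281.50261682 203.19522196] [ 0.13325332 -0.04713233 -0.5083528 ]
```

View pics/end.png

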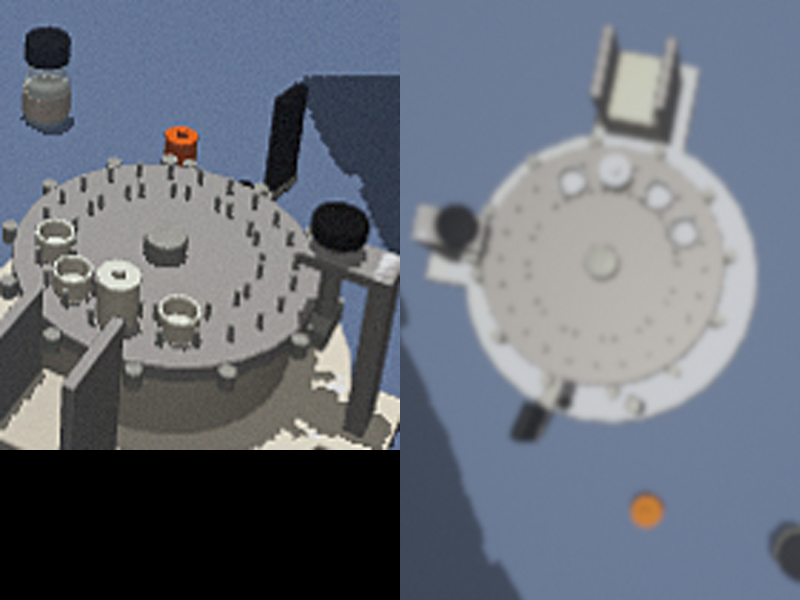

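The picture shows the knob down on its bracket (top face at about crop row 215; the projection gives 213 for down and 187 for up). The tall crucible stands upright at the gate, the lever is at rest and the jar has not moved.

```bash
python3 -c "
from station import hand_in
print(hand_in())"
```

```text
the job is handed in; nothing more can be done
None
```

The tall crucible is at the gate, the turntable is locked there, and the job was handed in at about 15 s of robot time.

- **Clicks:** The crucible started three seats before the gate, at -90°. I gave the lever three gentle strokes to its stop, with a peak of about 20 N against the 32 N limit. After each stroke I let the lever come right back and checked the pictures; each one showed a single seat's advance.
- **Lock:** I pressed the plunger until it was firm, at about 16 N with the fingertips at z ≈ 115 mm, then lifted the arm clear.
- **Final check:** The last views show the crucible upright at the gate and the plunger knob down on its bracket. The lever is at its rest angle, the jar is where it stood, and the arm is touching nothing.

No check failed or disagreed. The joint values for the lever and lock could not be read, so those two are judged from the pictures and the forces felt.

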